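Weigh the pail of printed gears on the latch hook

TASK

Weigh the small steel pail of printed gears on the column spring balance: first raise its folded-down bail upright while the pail stays standing where it is, then hang the pail by the middle of the bail grip, pressing the grip down through the hook's spring latch until it sits in the bottom of the hook with the latch sprung shut above it, without ever pressing the balance down near its end stop. Ease off until the balance carries the pail and nothing more, and let go gently so that it neither jumps nor drops. Leave the pail hanging upright and still with both gears inside, and leave the glue bottle, the tape roll and the caliper where they are.

Things in the scene. Friction and masses are not known exactly. Their poses are not given: they have to be found in the camera images.
- pail: Open round steel pail, 80 mm high, 95 mm over the rim, 82 mm at the foot, wall 2.5 mm; origin at the centre of its underside, z up its axis, y along the line through the two bail pivots. With the gears it weighs between 0.34 and 0.84 kg; the weight differs from run to run and is not told
- bail (a joint): angle of the bail about the pail's y axis through the pivots, which are 68 mm above the pail's underside: 0 = upright, positive = swung over to the pail's +x side; about +1.6 when folded down; stops at +1.8 and -1.8. The pivots are slightly stiff (0.02 N m): the bail stays where it is put
- bail_grip (a point): middle of the round black grip sleeve on the crown of the bail, 90 mm from the pivot line; sleeve 9 mm thick, 84 mm long, straight, along the pail's y; 4 mm wire legs at both its ends, 105 mm apart. The hook takes the middle of the sleeve, so pinch it at least 25 mm to one side; it turns stiffly even in a light pinch, so swinging the bail all the way in one pinch tips the pail
- balance: Column spring balance, fixed on the bench: origin on the bench straight below the hook, z up, x from the hook to the column (the open front is -x). Base plate 15 mm high, 104 mm wide, from 60 mm in front of the origin to 145 mm behind it; white column 44 mm wide, its front face 88 mm behind the origin, 304 mm high over its knob
- hook: Steel J-hook (7 mm rod) on the balance's sprung carriage, which slides straight down in the column by 1.67 mm per newton. Origin: where the axis of a seated grip sleeve lies, 215 mm above the bench when unloaded; x to the column, z up. Flat 8 mm floor; throat 22 mm wide in x. End stop at 31 mm; do not press it down more than 28 mm (17 N)
- hook_tip (a point): top of the hook's front tip, 35 mm above and 19 mm in front of the hook's origin; the lip leans outward. Behind the throat the shank rises to an arm, 9 mm wide, that runs back to the column from 12 mm behind the hook's origin, its top 44 mm above it
- latch: Spring latch, a flat strip 8 mm wide and 22.5 mm long across the throat; origin at its pivot on the shank, 11.5 mm behind and 28 mm above the hook's origin. Shut, it lies level, its axes parallel to the hook's; pressed from above, its front end turns down and back against a spring (0.14 to 0.17 N m). It does not turn up past level, so it keeps the sleeve in
- latch_press (a point): where to press: on top of the latch 3 mm in front of the hook's origin, 30 mm above it. A sleeve pressed straight down 0 to 6 mm in front of the origin slips past the latch's end about 4 to 6 mm above its seat; this takes 9 to 15 N at the hook, more than the pail's weight. Nearer the shank it takes more than the balance may bear
- gear_a: Printed gear, 34 mm across, 13 mm thick, lying in the pail; origin under its middle
- gear_b: Printed gear, 34 mm across, 13 mm thick, lying in the pail; origin under its middle
- glue_bottle: Glue bottle, 48 mm across, 135 mm high, a bystander; origin under its middle
- tape_roll: Roll of tape lying flat, 100 mm across, 19 mm thick, bystander; origin under its middle
- caliper: Caliper lying flat, 236 mm long, bystander; origin under its middle

How it is judged:
On the way, in this order (a step that is already met when the one before it is completed fails the run):
1. the bail stands upright on the pail, which still stands where it was (value of joint bail between -0.2 and 0.2 rad and distance of pail from where it was at the start of the episode below 0.03 m and angle between pail's own z axis and vertical below 0.1 rad), for 0.2 s.
2. the bail grip is seated in the bottom of the hook with the latch shut above it (z of bail_grip in the frame of hook between -0.004 and 0.003 m and x of bail_grip in the frame of hook between -0.009 and 0.009 m and angle between the z axis of latch and the z axis of hook, either way round below 0.1 rad), for 0.2 s.
At the end, for the whole second after the job is handed in: The pail hangs free on the balance: the middle of the bail grip (within 15 mm) seated in the bottom of the hook (within 3 mm of its seat in height, 9 mm in x), latch shut above it (within 0.1 rad), pail upright within 20 degrees and still, both gears in it, nothing touched by the robot (all of step 2 and y of bail_grip in the frame of hook between -0.015 and 0.015 m and angle between pail's own z axis and vertical below 0.35 rad and height (world z) of pail above 0.02 m and distance between each of gear_a, gear_b and pail below 0.07 m and linear speed of pail below 0.04 m/s and linear speed of hook below 0.02 m/s and contact force between the fingers and pail below 0.05 N).
It fails at once if the balance is pressed down more than 28 mm, nearly onto its end stop (z of hook in the frame of balance below 0.187 m).
It fails at once if the pail is let go so that the hook jumps or drops (hook faster than 0.045 m/s while no finger touches the pail) (contact force between the fingers and pail below 0.01 N and linear speed of hook above 0.045 m/s).
It fails at once if the pail is tipped more than 0.6 rad (angle between pail's own z axis and vertical above 0.6 rad).
It fails at once if a bystander is moved more than 30 mm (distance of any of glue_bottle, tape_roll, caliper from where it was at the start of the episode above 0.03 m).
It also fails if it takes over 72 s, if anything falls off the work surface, if the arm or the gripper's body presses on something with over 40 N, if the wrist force passes 120 N, or if a joint passes its speed limit or range.

ROBOT

A 7-joint arm with a two-finger parallel gripper is mounted at the origin on a cart in front of the work surface, level with it; the furniture and walls round the work are solid. World frame = base frame: x ahead of the robot, y to its left, z up, the work surface at z = 0. Lengths are in m, angles in rad, forces in N, time in s.
With the tool pointing down it reaches from about 0.4 to 0.85 m from the base axis. Payload 10.4 kg.
Tool frame: the origin (TCP) lies at the very end of the fingers, on their centre line; the grasp point (between the pads) lies 19 mm behind it; z points along the fingers, y is the line along which they close (so a half turn about z gives the same grasp; the last joint's range is limited). The gripper opens to 85 mm and grips with 20 to 120 N. Pads are 22 mm wide; open, the fingers measure 114 mm over their backs; the gripper's body (76 mm by 85 mm) begins 54 mm behind the grasp point. The pads swing forward as they close: fully open they stand 13 mm farther back than shut.
Start: joints at [1.086, 0.332, -0.065, 1.46, 0.022, 1.35, -0.088], TCP at [0.278, -0.56, 0.231] pointing down, gripper open.
Joint ranges: [-2.6, 2.6], [-0.5, 2.12], [-1.47, 1.34], [0.16, 2.42], [-1.27, 4.41], [0.06, 2.06], [-2.6, 2.6]. Speed limits (rad/s): [2.22, 2.22, 2.79, 2.79, 3.14, 3.14, 3.14].

INTERFACE

Orientations are given as a unit quaternion [x, y, z, w].
In Python, from workcell import manip gives the robot as it stands.
- The arm moves only by the shell command python3 -m jog 'ROWS' [FORCE]. ROWS is rows parted by semicolons, their numbers by spaces, 1 to 20 of them, each of 7 numbers: a rotation vector rx, ry, rz in rad, then dx, dy, dz in m, then the opening from 0.0 (shut) to 1.0 (fully open); each row is the pose to reach, as a shift and turn from the pose commanded when the command began, along the tool's axes at that moment; what a row does not reach only later rows make up. A row lasts 1/8 s, in which the tool goes at most 0.0625 m and 0.188 rad, less where a joint would pass 70% of its speed; a pose out of reach is approached as far as the arm can. The fingers move at their own pace and stop on an object; FORCE is the grip in N (left out, the last holds). Time passes only in rows, so rows that do not move let the fingers close. It prints the time, the measured TCP pose, the force, the opening and the grip force at its end.
- manip.get_obs(): the state, without advancing time (a new reading comes with each control period).
- manip.camera(name): name is "scene" or "top"; returns the picture (420x560x3 uint8, blue, green, red); there is no depth.
- manip.calibration(name): a dict with "fx", "fy", "cx", "cy" (pixels), "world_from_camera" (4x4, takes a point from camera to world coordinates). Camera axes: x right, y up, looking along -z (the intrinsics and any distortion apply to the point x, -y, -z); pixel columns grow to the right and rows downward; lengths in m; the calibration is good to about 2 mm. A picture is of the moment at which its call begins. calibration takes no time and is no camera call.
- manip.hand_in(): hands the job in; it is judged then, once.
Trained networks look in the newest picture that a camera, given by its name, has taken for a name from the list of things; names that differ only in an ending like _2 or _b are one class to them, and where a whole thing is asked for, a point or a joint stands for the part that bears it (a point fixed in the world has none). Each returns a list of dicts, best first, with "confidence" (0 to 1); they miss things now and then, are a little off and sometimes report something else, mostly with a low value. They report only what shows in the picture. A call takes as long as a camera call.
- manip.outline_of(camera, thing): "mask" (420x560 bool, what is visible of it) and "bbox" ([left, top, right, bottom] in pixels, round what is visible of it).
The state is a dict: "clock": time; "joint_pos": joint angles; "joint_velocities": joint speeds; "tau": joint torques, N m; "position": TCP position; "ee_rot": TCP orientation; "ft_force": force on the tool from outside, world axes, zero at the start; "torque": the same for the moment, N m; "grip_width": opening from 0.0 (shut) to 1.0 (fully open); "grasp_force": force on a finger pad.
Only numpy, scipy, OpenCV 4.12 (cv2) and the standard library are available. Lean on these libraries where they do the work, as an engineer would, in place of code of your own. Each camera call takes 0.05 s, during which the arm holds its last target. There are 200 camera calls.

## Working session

There is one attempt and no reset: what is moved stays moved. The work goes in short steps, Python scripts to look and compute and a shell command to move; the robot and the scene stay as the last step left them, time stands still between calls to the robot, and variables do not carry over. Pictures are saved under pics/ and viewed, at most 10 in all, crops included, and the job is handed in when it is done.

```bash
mkdir -p pics; ls
python3 - <<'E'
from workcell import manip
import cv2, numpy as np
o=manip.get_obs(); print(o['clock'],o['position'],o['ee_rot'],o['grip_width'],o['ft_force'])
for n in("scene","top"):
    im=manip.camera(n); cv2.imwrite(f'pics/{n}0.png',im)
    c=manip.calibration(n); print({k:(np.round(v,4).tolist()) for k,v in c.items()})
    for t in("pail","bail_grip","hook","latch","balance","glue_bottle","tape_roll","caliper"):
        r=manip.outline_of(n,t)
        print(n,t,[(round(d['confidence'],2),d['bbox']) for d in r[:2]])
E
```

```text
pics
0.0 [ 0.27828584 -0.55923239  0.23053748] [ 9.73462131e-01  2.28847150e-01 -1.90945047e-04 -6.51781627e-04] 1.0020115616110665 [-0.48415245  0.3510658  -0.34279954]
{'fx': 535.0848, 'fy': 535.0848, 'cx': 286.3866, 'cy': 206.6151, 'world_from_camera': [[-0.7502, 0.5136, -0.4164, -0.1166], [-0.6612, -0.5836, 0.4714, 0.6333], [-0.0009, 0.629, 0.7774, 1.3813], [0.0, 0.0, 0.0, 1.0]]}
scene pail [(0.87, [298.1, 190.8, 328.8, 234.5]), (0.58, [218.8, 215.2, 238.3, 244.4])]
scene bail_grip []
scene hook [(0.54, [202.3, 245.8, 230.5, 279.8])]
scene latch [(0.33, [336.7, 186.5, 406.2, 200.8])]
scene balance [(0.68, [183.4, 231.4, 262.5, 337.8])]
scene glue_bottle [(0.81, [222.3, 213.2, 238.3, 242.9])]
scene tape_roll []
scene caliper [(0.97, [337.0, 187.6, 405.9, 200.9]), (0.45, [219.8, 209.2, 238.1, 244.9])]
{'fx': 462.3683, 'fy': 462.3683, 'cx': 285.8727, 'cy': 202.3676, 'world_from_camera': [[0.0099, 0.9988, -0.0474, 0.4566], [-0.9998, 0.0092, -0.0157, -0.1196], [-0.0153, 0.0476, 0.9988, 1.4453], [0.0, 0.0, 0.0, 1.0]]}
top pail [(0.63, [304.2, 177.9, 357.7, 225.7])]
top bail_grip [(0.6, [342.9, 194.4, 353.0, 203.3])]
top hook [(0.53, [168.2, 185.7, 173.9, 226.3])]
top latch []
top balance [(0.73, [159.0, 169.6, 209.2, 239.5])]
top glue_bottle [(0.63, [243.9, 141.4, 264.1, 162.2]), (0.55, [319.3, 202.2, 330.0, 209.2])]
top tape_roll [(0.91, [236.8, 225.6, 269.8, 258.2])]
top caliper [(0.86, [365.0, 199.9, 422.8, 260.1]), (0.39, [172.1, 187.1, 175.6, 230.3])]
```

Run:
```python
import cv2
a=cv2.imread('pics/top0.png')[130:280,140:440]; cv2.imwrite('pics/t0c.png',cv2.resize(a,(800,400),interpolation=cv2.INTER_CUBIC))
a=cv2.imread('pics/scene0.png')[160:350,170:423]; cv2.imwrite('pics/s0c.png',cv2.resize(a,(799,600),interpolation=cv2.INTER_CUBIC))
```

```text
(no output)
```

View pics/t0c.png

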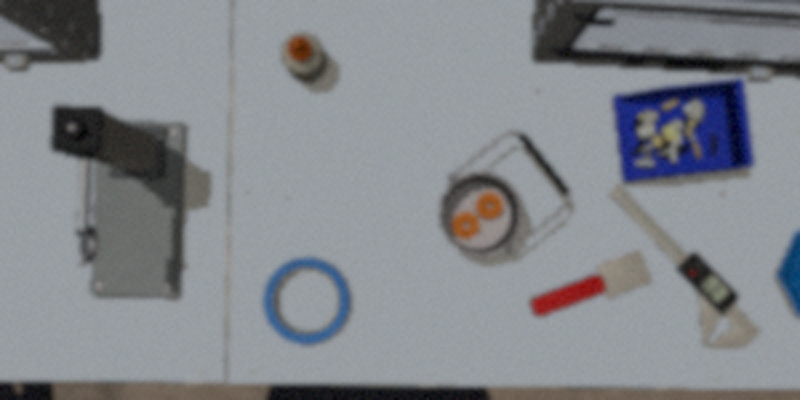

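View pics/s0c.png

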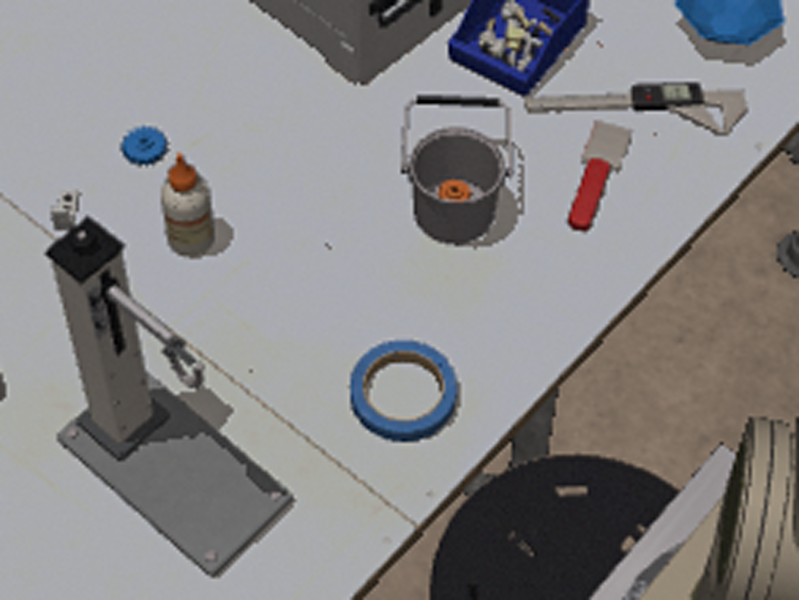

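The top view shows the pail near (320,210), its bail folded toward the upper right, and the hook left near (173,220). In the scene view the pail is near (315,211) and the hook near (231,275). I'll zoom in on these.

```bash
cat > h.py <<'E'
import cv2, numpy as np
def crop4(specs,out,s=5):
    # specs: (imgfile or array, x0,y0) 80x60 windows
    t=[]
    for im,x0,y0 in specs:
        if isinstance(im,str): im=cv2.imread(im)
        a=cv2.resize(im[y0:y0+60,x0:x0+80],(400,300),interpolation=cv2.INTER_CUBIC)
        for k in range(0,80,10):
            cv2.line(a,(k*s+2,0),(k*s+2,5),(0,0,255),1); cv2.putText(a,str(x0+k),(k*s,14),0,.3,(0,0,255),1)
        for k in range(0,60,10):
            cv2.line(a,(0,k*s+2),(5,k*s+2),(0,0,255),1); cv2.putText(a,str(y0+k),(6,k*s+6),0,.3,(0,0,255),1)
        t.append(a)
    cv2.imwrite(out,np.vstack([np.hstack(t[:2]),np.hstack(t[2:4])]))
def proj(c,P):
    W=np.array(c['world_from_camera']); P=np.atleast_2d(P)
    q=(P-W[:3,3])@W[:3,:3]
    return np.c_[c['cx']+c['fx']*q[:,0]/-q[:,2], c['cy']+c['fy']*-q[:,1]/-q[:,2]]
E
python3 -c "
from h import *
crop4([('pics/top0.png',150,180),('pics/scene0.png',185,230),('pics/top0.png',295,170),('pics/scene0.png',280,185)],'pics/z.png')"
```

```text
(no output)
```

View pics/z.png

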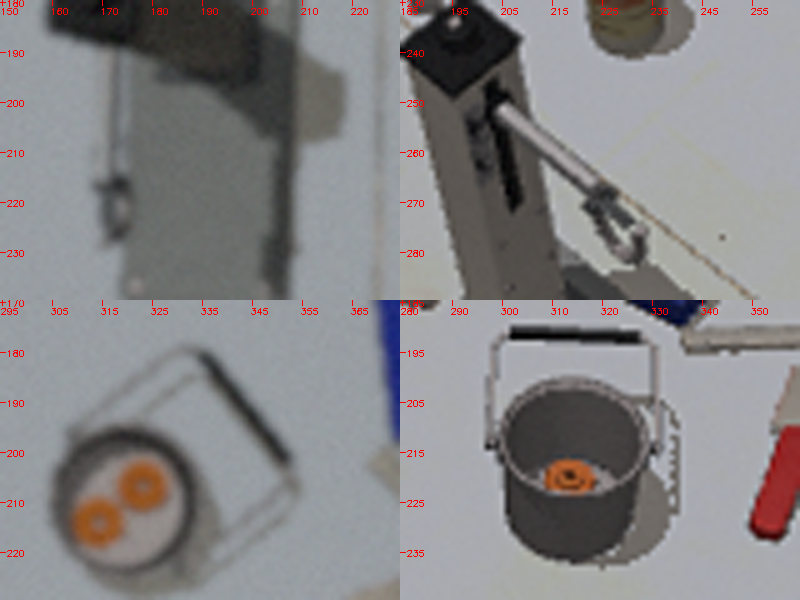

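```bash
cat > fit0.py <<'E'
from h import *
from workcell import manip
from scipy.optimize import least_squares
T,S=manip.calibration('top'),manip.calibration('scene')
def tri(pt,ps):
    f=lambda P:np.r_[(proj(T,P)[0]-pt),(proj(S,P)[0]-ps)]
    r=least_squares(f,[.5,-.2,.1]); return r.x.round(4),r.fun.round(2)
print('sleeve ends',tri((334,180.5),(301.5,191)),tri((352.5,201.5),(328,192)))
print('sleeve swapped',tri((334,180.5),(328,192)))
print('knob',tri((168.9,178),(197.2,232.2)))
print('tip',tri((172,227),(233,273)))
print('base',tri((174.9,240.6),(238.1,342.1)),tri((207.5,242.1),(262.8,317.4)))
R=lambda a:np.array([[np.cos(a),-np.sin(a),0],[np.sin(a),np.cos(a),0],[0,0,1]])
# balance fit x,y,yaw,knobx
L=np.array([[-.06,.052,.015],[-.06,-.052,.015],[.145,-.052,.015],[.145,.052,.015]])
def fb(p):
    M=lambda q:np.atleast_2d(q)@R(p[2]).T+[p[0],p[1],0]
    return np.r_[(proj(T,M(L[:3]))-[[174.9,240.6],[207.5,242.1],[210.1,176.1]]).ravel(),
     (proj(S,M(L[[0,1,3]]))-[[238.1,342.1],[262.8,317.4],[189,298.4]]).ravel(),
     (proj(T,M([p[3],0,.304]))-[168.9,178]).ravel(),(proj(S,M([p[3],0,.304]))-[197.2,232.2]).ravel()]
r=least_squares(fb,[.5,.15,0,.11],loss='soft_l1');print('bal',r.x.round(4),r.fun.round(1)); p=r.x
M=lambda q:np.atleast_2d(q)@R(p[2]).T+[p[0],p[1],0]
for n,q in dict(tip=[-.019,0,.25],org=[0,0,.211],armend=[.012,0,.259],armcol=[.088,0,.259]).items(): print(n,proj(T,M(q)).round(1),proj(S,M(q)).round(1))
def fp(q):
    x,y,a,b=q
    M=lambda v:np.atleast_2d(v)@R(a).T+[x,y,0]
    g=np.array([.09*np.sin(b),0,.068+.09*np.cos(b)]); e=M([g+[0,.042,0],g-[0,.042,0]])
    c=M([0,0,.08])
    return np.r_[(proj(T,e)-[[334,180.5],[352.5,201.5]]).ravel(),(proj(S,e)-[[301.5,191],[328,192]]).ravel(),(proj(T,c)-[319.6,209.7]).ravel(),(proj(S,c)-[314.8,211.5]).ravel()]
for a0 in (.6,-.6,2.4,-2.4):
    r=least_squares(fp,[.45,-.2,a0,1.6]);print('pail',r.cost.round(2),r.x.round(4),r.fun.round(1))
E
python3 fit0.py
```

```text
sleeve ends (array([ 0.5885, -0.2398,  0.0753]), array([-0.15, -0.2 ,  0.26,  0.02])) (array([ 0.526 , -0.2963,  0.0692]), array([ 0.09,  0.12, -0.16, -0.01]))
sleeve swapped (array([ 0.557 , -0.2631,  0.078 ]), array([  7.76,  10.39, -14.04,  -0.74]))
knob (array([0.5693, 0.1896, 0.3082]), array([-0.3 , -0.4 ,  0.49,  0.1 ]))
tip (array([0.4472, 0.1934, 0.2525]), array([-0.13, -0.18,  0.21,  0.03]))
base (array([0.4023, 0.2467, 0.0092]), array([ 0.07,  0.09, -0.1 , -0.01])) (array([0.4007, 0.1464, 0.0095]), array([-0.4 , -0.53,  0.6 ,  0.06]))
bal [ 0.4598  0.1944 -0.0267  0.1103] [-0.8  0.5  0.   0.3  0.4  0.3 -0.3 -0.3  1.7 -0.9 -0.3 -1.8 -0.6 -0.5
 -0.   1.4]
tip [[171.5 229.3]] [[234.7 275.4]]
org [[175.7 222. ]] [[230.7 279.2]]
armend [[171.2 217.3]] [[225.8 266.2]]
armcol [[172.6 187.9]] [[205.3 248.9]]
pail 0.48 [ 0.5003 -0.1987 -0.88    1.5259] [ 0.2 -0.6 -0.3  0.3  0.2  0.2 -0.2 -0.2  0.3  0.1  0.1  0.3]
pail 0.48 [ 0.5003 -0.1987 -0.88    1.5259] [ 0.2 -0.6 -0.3  0.3  0.2  0.2 -0.2 -0.2  0.3  0.1  0.1  0.3]
pail 0.48 [ 0.5003 -0.1987  5.4032  1.5259] [ 0.2 -0.6 -0.3  0.3  0.2  0.2 -0.2 -0.2  0.3  0.1  0.1  0.3]
pail 0.48 [ 0.5003 -0.1987 -0.88    1.5259] [ 0.2 -0.6 -0.3  0.3  0.2  0.2 -0.2 -0.2  0.3  0.1  0.1  0.3]
```

```bash
cat > rel.py <<'E'
from h import *
from workcell import manip
from scipy.spatial.transform import Rotation as Ro
def pailR(a,phi):
    # tool: y along pail +x (tilted with bail phi), z approach down
    xp=np.array([np.cos(a),np.sin(a),0]);z=np.array([0,0,1.]);yp=np.cross(z,xp)
    ty=np.cos(phi)*xp+np.sin(phi)*z; tz=np.sin(phi)*xp-np.cos(phi)*z
    return np.c_[np.cross(ty,tz),ty,tz]
def rel(g,Rt,pinch=True):
    """g world grasp point (19mm behind tcp); prints rotvec + shift in current tool axes"""
    o=manip.get_obs(); R0=Ro.from_quat(o['ee_rot']).as_matrix()
    tcp=np.array(g)+(.019*Rt[:,2] if pinch else 0)
    rv=Ro.from_matrix(R0.T@Rt).as_rotvec(); d=R0.T@(tcp-o['position'])
    return np.r_[rv,d].round(4)
E
python3 - <<'E'
from rel import *
g=np.array([.5345,-.2871,.072])
print(rel(g+[0,0,.1],pailR(-.88,0)),rel(g,pailR(-.88,0)))
o=manip.get_obs();print(o['joint_pos'].round(2) if hasattr(o['joint_pos'],'round') else o['joint_pos'])
E
```

```text
[ 0.     -0.     -0.229   0.3506 -0.1298  0.0783] [ 0.     -0.     -0.229   0.3506 -0.1298  0.1783]
[ 1.09  0.33 -0.06  1.46  0.02  1.35 -0.09]
```

```bash
python3 -m jog '0 0 -.05 .06 -.02 0 .4; 0 0 -.1 .12 -.04 0 .4; 0 0 -.15 .17 -.065 .02 .4; 0 0 -.2 .22 -.08 .04 .4; 0 0 -.229 .27 -.1 .06 .4; 0 0 -.229 .32 -.12 .078 .4; 0 0 -.229 .35 -.13 .078 .4; 0 0 -.229 .35 -.13 .078 .4; 0 0 -.229 .35 -.13 .078 .4' 20
python3 - <<'E'
from rel import *
g=np.array([.5345,-.2871,.072])
print(rel(g,pailR(-.88,0)));o=manip.get_obs();print(o['joint_pos'],o['ft_force'])
a=manip.camera('top');b=manip.camera('scene');crop4([(a,295,170),(b,280,160),(a,335,170),(b,280,190)],'pics/z2.png')
E
```

```text
clock: 2.02
position: [0.5334, -0.2882, 0.1534]
ee_rot: [0.941, 0.338, -0.0, 0.0]
ft_force: [-0.4, -0.4, 0.1]
grip_width: 0.402
grasp_force: 0.0
[ 0.0003  0.0006 -0.0008  0.0016 -0.0002  0.1004]
[ 0.65293804  0.36048224 -0.28996715  1.6003851   0.10931414  1.19664464
 -0.54024729] [-0.39290179 -0.42534023  0.05727506]
```

View pics/z2.png

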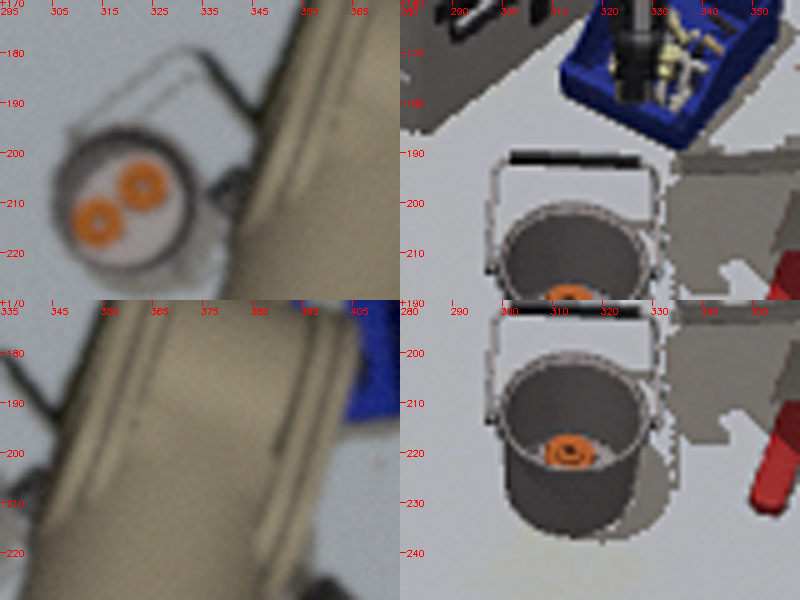

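The fingertip is at (326,178), straight above the right end of the sleeve, which is at (328,192). Next I lower and pinch.

```bash
python3 -m jog '0 0 0 0 0 .05 .4; 0 0 0 0 0 .09 .4; 0 0 0 0 0 .1 .4; 0 0 0 0 0 .1 .4; 0 0 0 0 0 .1 0; 0 0 0 0 0 .1 0; 0 0 0 0 0 .1 0;0 0 0 0 0 .1 0' 20
python3 - <<'E'
from rel import *
# arc: pinch point = centre of rotation pivot; current bail 1.526 -> raise by phi, tool rotates by phi
a=-.88; xp=np.array([np.cos(a),np.sin(a),0]); z=np.array([0,0,1.])
g0=np.array([.5345,-.2871,.072])
b0=1.526
for phi in (.15,.3,.45,.6,.75):
    b=b0-phi; g=g0+xp*.09*(np.sin(b)-np.sin(b0))+z*.09*(np.cos(b)-np.cos(b0))
    print(phi,rel(g,pailR(a,phi)))
E
```

```text
clock: 3.12
position: [0.5343, -0.2876, 0.0539]
ee_rot: [0.941, 0.338, 0.0, 0.001]
ft_force: [0.9, -2.1, 0.7]
grip_width: 0.098
grasp_force: 20.6
0.15 [-0.1487 -0.0004 -0.0002  0.0004  0.001  -0.0127]
0.3 [-2.987e-01 -4.000e-04 -2.000e-04  4.000e-04  2.000e-04 -2.640e-02]
0.45 [-4.487e-01 -4.000e-04 -3.000e-04  4.000e-04 -2.600e-03 -3.970e-02]
0.6 [-5.987e-01 -3.000e-04 -3.000e-04  4.000e-04 -7.400e-03 -5.250e-02]
0.75 [-7.487e-01 -3.000e-04 -3.000e-04  4.000e-04 -1.410e-02 -6.440e-02]
```

```bash
python3 -m jog '-.075 0 0 0 0 -.006 0; -.15 0 0 0 .0005 -.0127 0; -.225 0 0 0 .0005 -.0195 0; -.3 0 0 0 0 -.0264 0; -.3 0 0 0 0 -.0264 0'
python3 -c "
from workcell import manip
o=manip.get_obs();print(o['joint_pos'],o['ft_force'],o['torque'])"
```

```text
clock: 3.75
position: [0.5339, -0.2865, 0.0804]
ee_rot: [0.93, 0.335, 0.051, 0.141]
ft_force: [1.9, -2.2, 0.7]
grip_width: 0.092
grasp_force: 20.4
[ 0.54791106  0.26603271 -0.2449729   1.92572054  0.33704067  0.72714252
 -0.78621803] [ 1.88059689 -2.20113393  0.6605835 ] [-0.05091525 -0.16546795 -0.07126768]
```

```bash
python3 -m jog '-.075 0 0 0 0 -.006 0; -.15 0 0 0 .0005 -.0127 0; -.225 0 0 0 .0005 -.0195 0; -.3 0 0 0 0 -.0264 0; -.3 0 0 0 0 -.0264 0'
python3 - <<'E'
from rel import *
o=manip.get_obs();print(o['joint_pos'],o['ft_force'],o['torque'])
a=manip.camera('top');b=manip.camera('scene');crop4([(a,295,170),(b,280,160),(a,335,170),(b,280,190)],'pics/z3.png')
E
```

```text
clock: 4.38
position: [0.5291, -0.2813, 0.1053]
ee_rot: [0.899, 0.324, 0.1, 0.278]
ft_force: [2.3, -2.0, 3.0]
grip_width: 0.094
grasp_force: 20.6
[ 0.37394974  0.11841714 -0.1734654   2.15209044  0.82298982  0.53141927
 -1.32466682] [ 2.32087705 -1.97768994  3.04971566] [-0.03102068 -0.18323206 -0.07405719]
```

View pics/z3.png

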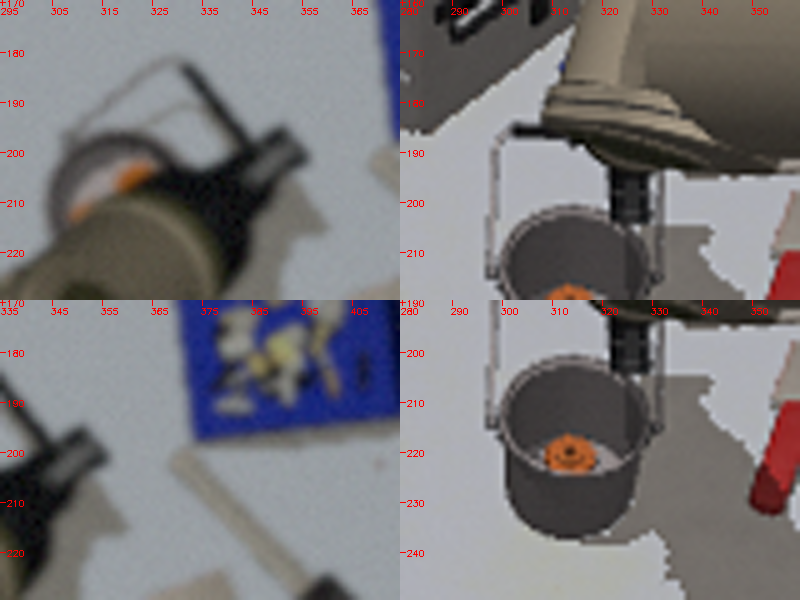

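The pail still stands where it was (foot at (313,237)) and the bail is about halfway up. I'll loosen the grip, turn the tool back to vertical about the sleeve, then push the bail over.

```bash
python3 -m jog '0 0 0 0 0 0 .22; 0 0 0 0 0 0 .22; 0 0 0 0 0 0 .22'
python3 - <<'E'
from rel import *
o=manip.get_obs();print(o['ft_force'])
R0=Ro.from_quat(o['ee_rot']).as_matrix(); gc=o['position']-.019*R0[:,2]; print('grasp pt',gc)
a=-.88; xp=np.array([np.cos(a),np.sin(a),0]); z=np.array([0,0,1.])
print(rel(gc,pailR(a,0)))
E
```

```text
clock: 4.85
position: [0.5286, -0.2813, 0.1044]
ee_rot: [0.899, 0.323, 0.1, 0.278]
ft_force: [-0.1, -0.6, 0.1]
grip_width: 0.22
grasp_force: 0.0
[-0.09498188 -0.60007078  0.14407054]
grasp pt [ 0.52176144 -0.27299394  0.12010149]
[ 5.989e-01  7.000e-04 -2.000e-04  0.000e+00 -1.070e-02 -3.300e-03]
```

```bash
python3 -m jog '.15 0 0 0 -.0028 -.0002 .22; .3 0 0 0 -.0056 -.0008 .22; .45 0 0 0 -.0083 -.0019 .22; .6 0 0 0 -.0107 -.0033 .22; .6 0 0 0 -.0107 -.0033 .22'
python3 - <<'E'
from rel import *
o=manip.get_obs();print(o['ft_force'],o['joint_pos'])
a=-.88; xp=np.array([np.cos(a),np.sin(a),0]); yp=np.array([-xp[1],xp[0],0]); z=np.array([0,0,1.])
for b in (.75,.55,.35,.15,0):
    off=.003+.002*(b==0)  # push past
    g=np.array([.5003,-.1987,.068])+xp*(.09*np.sin(b)-off)+z*.09*np.cos(b)-yp*.03
    print(b,rel(g,pailR(a,0)))
E
```

```text
clock: 5.48
position: [0.5228, -0.2757, 0.1014]
ee_rot: [0.941, 0.337, 0.0, -0.0]
ft_force: [1.2, -3.5, 0.8]
grip_width: 0.22
grasp_force: 1.7
[ 1.24972428 -3.4530608   0.84558617] [ 0.57843118  0.37188405 -0.20696611  1.69579543  0.08369501  1.08300779
 -0.53716689]
0.75 [-0.0007 -0.0005 -0.0031  0.0016 -0.0153 -0.0134]
0.55 [-0.0007 -0.0005 -0.0031  0.0016 -0.0297 -0.0243]
0.35 [-0.0007 -0.0005 -0.0031  0.0015 -0.0458 -0.0321]
0.15 [-0.0007 -0.0005 -0.0031  0.0015 -0.0633 -0.0365]
0 [-0.0007 -0.0005 -0.0031  0.0014 -0.0787 -0.0375]
```

```bash
python3 -m jog '0 0 0 0 -.005 -.005 .3; 0 0 0 0 -.0153 -.0134 .3; 0 0 0 0 -.0297 -.0243 .3'
python3 - <<'E'
from rel import *
b=manip.camera('scene');a=manip.camera('top');crop4([(a,295,170),(b,280,160),(a,335,170),(b,280,190)],'pics/z4.png')
E
```

```text
clock: 5.85
position: [0.5027, -0.2489, 0.1268]
ee_rot: [0.941, 0.339, 0.0, 0.0]
ft_force: [1.7, -2.2, 1.2]
grip_width: 0.299
grasp_force: 0.9
```

View pics/z4.png

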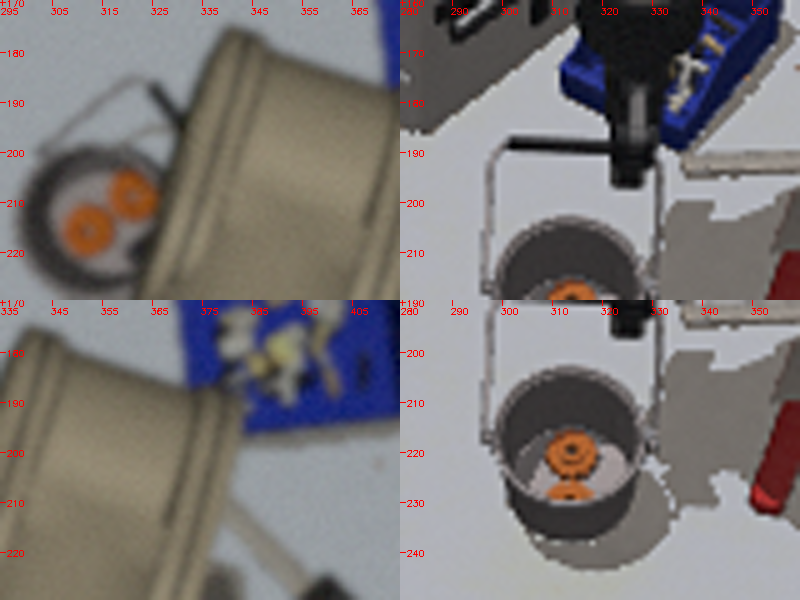

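The push is tipping the pail: its rim has shifted to (313,224) in the scene view. I'll back off slowly along the same path and let it stand again.

```bash
python3 -m jog '0 0 0 0 .004 0 .3; 0 0 0 0 .008 .002 .3;0 0 0 0 .012 .004 .3; 0 0 0 0 .016 .006 .3; 0 0 0 0 .019 .007 .3; 0 0 0 0 .021 .007 .3; 0 0 0 0 .021 .007 .3'
python3 - <<'E'
from rel import *
o=manip.get_obs();print(o['ft_force'],o['grasp_force'])
b=manip.camera('scene');a=manip.camera('top');crop4([(a,295,170),(b,280,160),(a,335,170),(b,280,190)],'pics/z5.png')
E
```

```text
clock: 6.82
position: [0.5166, -0.266, 0.1187]
ee_rot: [0.941, 0.339, -0.0, -0.0]
ft_force: [-0.4, -0.1, -0.1]
grip_width: 0.301
grasp_force: 0.0
[-0.44085016 -0.12236283 -0.12095336] 0.0
```

View pics/z5.png

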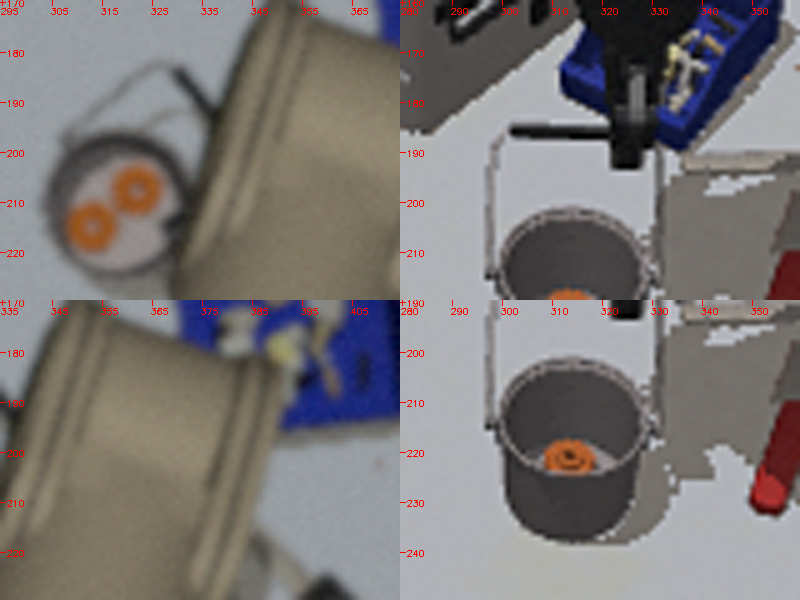

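The pail stands again, with its foot at (313,237) and the bail still about half raised. Next I measure the sleeve's free end.

Run:
```python
from h import *
from workcell import manip
from scipy.optimize import least_squares
T,S=manip.calibration('top'),manip.calibration('scene')
f=lambda P:np.r_[(proj(T,P)[0]-[330,183]),(proj(S,P)[0]-[301.3,185.6])]
r=least_squares(f,[.5,-.2,.1]);print(r.x,r.fun)
a=-.88;xp=np.array([np.cos(a),np.sin(a),0]);yp=np.array([-xp[1],xp[0],0]);q=r.x-[.5003,-.1987,.068]
print('pail frame',q@xp,q@yp,q[2],'b',np.arctan2(q@xp,q[2]))
```

```text
[ 0.57678068 -0.22395788  0.12400929] [-0.20733789 -0.27687232  0.37623696  0.02609785]
pail frame 0.06819697888401802 0.04285354725134446 0.05600928567702618 b 0.8832096668482015
```

Run:
```python
from rel import *
a=-.88; xp=np.array([np.cos(a),np.sin(a),0]); yp=np.array([-xp[1],xp[0],0]); z=np.array([0,0,1.])
g=np.array([.5003,-.1987,.068])+xp*.09*np.sin(.883)+z*.09*np.cos(.883)-yp*.03
print(rel(g,pailR(a,0)))
for phi in(.15,.3,.45,.6):
    b=.883-phi; g2=g+xp*.09*(np.sin(b)-np.sin(.883))+z*.09*(np.cos(b)-np.cos(.883))
    R0=pailR(a,0);print(phi,(R0.T@(g2+.019*pailR(a,phi)[:,2]-g-.019*R0[:,2])).round(4))
```

```text
[-0.0003 -0.      0.0003  0.0004  0.0074  0.0127]
0.15 [-0.     -0.0065 -0.01  ]
0.3 [-0.     -0.0144 -0.0188]
0.45 [ 0.     -0.0235 -0.0265]
0.6 [ 0.     -0.0337 -0.0326]
```

```bash
python3 -m jog '0 0 0 0 .007 0 .3; 0 0 0 0 .0075 .0127 .3; 0 0 0 0 .0075 .0127 .3; 0 0 0 0 .0075 .0127 0; 0 0 0 0 .0075 .0127 0; 0 0 0 0 .0075 .0127 0' 20
python3 -m jog '-.075 0 0 0 -.003 -.005 0; -.15 0 0 0 -.0065 -.01 0; -.225 0 0 0 -.0103 -.0145 0; -.3 0 0 0 -.0144 -.0188 0; -.3 0 0 0 -.0144 -.0188 0'
```

```text
clock: 7.68
position: [0.5213, -0.2717, 0.1062]
ee_rot: [0.941, 0.339, -0.0, -0.0]
ft_force: [-0.3, 1.6, -1.4]
grip_width: 0.096
grasp_force: 20.7
clock: 8.3
position: [0.5122, -0.2606, 0.126]
ee_rot: [0.93, 0.335, 0.051, 0.141]
ft_force: [0.3, 0.5, 0.6]
grip_width: 0.096
grasp_force: 20.8
```

```bash
python3 -m jog '-.075 0 0 0 -.003 -.005 0; -.15 0 0 0 -.0065 -.01 0; -.225 0 0 0 -.0103 -.0145 0; -.3 0 0 0 -.0144 -.0188 0; -.3 0 0 0 -.0144 -.0188 0'
python3 -m jog '0 0 0 0 0 0 .3; 0 0 0 0 0 0 .4; 0 0 0 0 0 0 .4; 0 0 0 0 0 -.03 .4; 0 0 0 0 0 -.05 .4; 0 0 0 0 0 -.05 .4'
python3 - <<'E'
from rel import *
o=manip.get_obs();print(o['ft_force'],o['joint_pos'])
b=manip.camera('scene');a=manip.camera('top');crop4([(a,295,170),(b,280,160),(a,335,170),(b,280,190)],'pics/z6.png')
E
```

```text
clock: 8.93
position: [0.5001, -0.247, 0.14]
ee_rot: [0.899, 0.323, 0.1, 0.279]
ft_force: [-1.0, -3.0, 4.3]
grip_width: 0.095
grasp_force: 21.1
clock: 9.68
position: [0.4825, -0.224, 0.1812]
ee_rot: [0.899, 0.323, 0.101, 0.279]
ft_force: [-0.5, 0.3, -0.6]
grip_width: 0.399
grasp_force: 0.0
[-0.49658828  0.27384321 -0.64013984] [ 0.37063268 -0.13313631 -0.27030873  2.21089711  0.60316735  0.70283029
 -1.18197001]
```

View pics/z6.png

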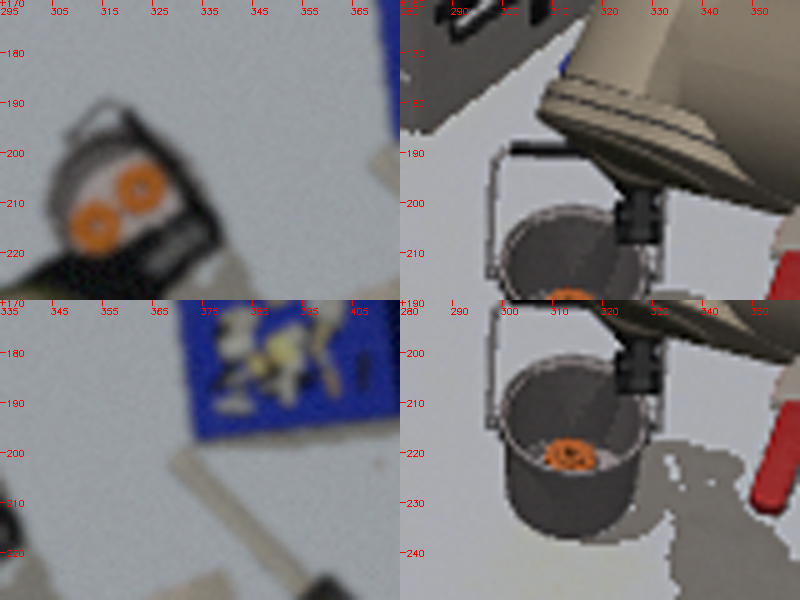

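Run:
```python
from rel import *
from scipy.optimize import least_squares
T,S=manip.calibration('top'),manip.calibration('scene')
f=lambda P:np.r_[(proj(T,P)[0]-[319.5,192]),(proj(S,P)[0]-[301.5,189.2])]
r=least_squares(f,[.5,-.2,.1]);print(r.x,r.fun)
a=-.88;xp=np.array([np.cos(a),np.sin(a),0]);yp=np.array([-xp[1],xp[0],0]);z=np.array([0,0,1.]);q=r.x-[.5003,-.1987,.068]
b=np.arctan2(q@xp,q[2]);print('pail frame',q@xp,q@yp,q[2],'b',b)
g=np.array([.5003,-.1987,.068])+xp*.09*np.sin(b)+z*.09*np.cos(b)-yp*.03
print(rel(g+.003*xp+z*.06,pailR(a,0)))
```

```text
[ 0.54885741 -0.191969    0.15589394] [-0.32493455 -0.43397835  0.58600888  0.04012859]
pail frame 0.025750568501002602 0.04171375159534204 0.08789393670761886 b 0.2849977933398366
[ 5.999e-01  3.000e-04 -1.000e-04  7.000e-04  2.560e-02 -1.700e-03]
```

```bash
python3 -m jog '.15 0 0 0 .006 -.001 .4; .3 0 0 0 .012 -.002 .4; .45 0 0 0 .019 -.002 .4; .6 0 0 .0007 .0256 -.0017 .4; .6 0 0 .0007 .0256 -.0017 .4'
python3 -m jog '0 0 0 0 0 .03 .4; 0 0 0 0 0 .055 .4; 0 0 0 0 0 .06 .4; 0 0 0 0 0 .06 .22; 0 0 0 0 0 .06 .22'
python3 -m jog '0 0 0 0 -.008 -.001 .22; 0 0 0 0 -.016 -.002 .22; 0 0 0 0 -.024 -.003 .22; 0 0 0 0 -.031 -.004 .22; 0 0 0 0 -.031 -.004 .22; 0 0 0 0 -.031 -.004 .22'
python3 - <<'E'
from rel import *
o=manip.get_obs();print(o['ft_force'],o['grasp_force'])
b=manip.camera('scene');a=manip.camera('top');crop4([(a,295,170),(b,280,160),(a,265,170),(b,280,190)],'pics/z7.png')
for n in('scene','top'):
  print([(d['confidence'],d['bbox']) for d in manip.outline_of(n,'bail_grip')],[(d['confidence'],d['bbox']) for d in manip.outline_of(n,'pail')])
E
```

```text
clock: 10.4
position: [0.4955, -0.242, 0.1936]
ee_rot: [0.942, 0.337, -0.002, -0.001]
ft_force: [0.5, 0.2, -0.1]
grip_width: 0.399
grasp_force: 0.0
clock: 11.02
position: [0.4958, -0.2396, 0.1369]
ee_rot: [0.941, 0.339, 0.001, 0.001]
ft_force: [0.7, 0.0, 0.6]
grip_width: 0.221
grasp_force: 0.0
clock: 11.78
position: [0.4756, -0.2156, 0.1399]
ee_rot: [0.941, 0.339, 0.0, 0.0]
ft_force: [-0.0, 0.7, 0.2]
grip_width: 0.222
grasp_force: 0.0
[-0.03394643  0.70816579  0.18413717] 0.0
[(0.61, [297.1, 194.1, 330.2, 238.2]), (0.45, [302.7, 193.9, 324.1, 199.0])] [(0.95, [298.2, 195.0, 333.3, 237.4]), (0.48, [339.5, 186.3, 404.7, 201.3])]
[(0.2, [305.7, 195.8, 322.0, 222.9])] [(0.51, [305.6, 195.3, 321.5, 223.2])]
```

View pics/z7.png

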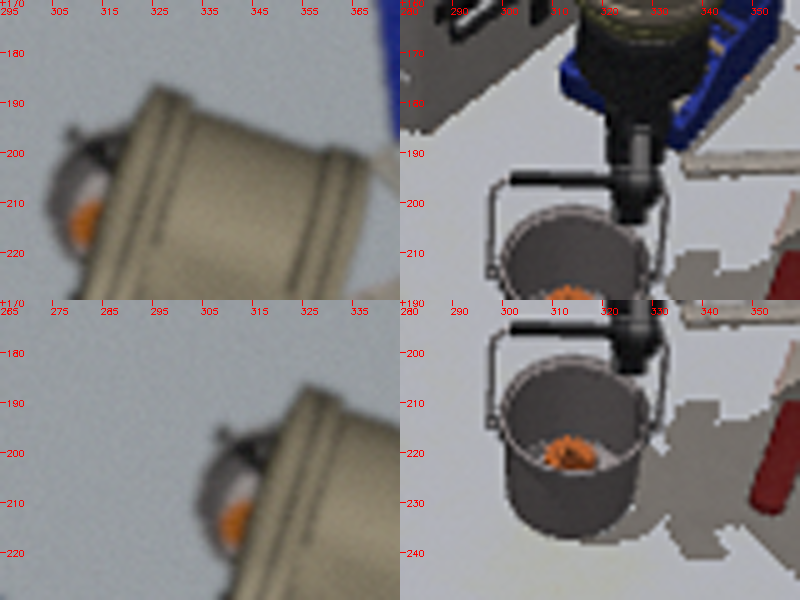

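The bail is upright (sleeve from (301,195) to the fingers at (326,196)) and the pail is standing. Next I pinch firmly and lift.

```bash
python3 -m jog '0 0 0 0 0 0 .22; 0 0 0 0 0 0 0; 0 0 0 0 0 0 0; 0 0 0 0 0 0 0;0 0 0 0 0 0 0' 70
python3 -m jog '0 0 0 0 0 -.01 0; 0 0 0 0 0 -.03 0; 0 0 0 0 0 -.06 0; 0 0 0 0 0 -.09 0; 0 0 0 0 0 -.12 0; 0 0 0 0 0 -.15 0; 0 0 0 0 0 -.16 0;0 0 0 0 0 -.16 0;0 0 0 0 0 -.16 0;0 0 0 0 0 -.16 0'
python3 - <<'E'
from rel import *
F=[]
for k in range(4):
  b=manip.camera('scene'); F.append(manip.get_obs()['ft_force'])
print(np.round(F,2))
a=manip.camera('top')
cv2.imwrite('pics/l_s.png',b);cv2.imwrite('pics/l_t.png',a)
for n in('scene','top'):
  print([(d['confidence'],d['bbox']) for d in manip.outline_of(n,'bail_grip')],[(d['confidence'],d['bbox']) for d in manip.outline_of(n,'pail')])
# plan: hook at
yaw=-.027; H=np.array([.464,.1935,.215]); bx=np.array([np.cos(yaw),np.sin(yaw),0]); by=np.array([-bx[1],bx[0],0]); z=np.array([0,0,1.])
R=pailR(yaw,0)
for nm,(dx,dz) in dict(front=(-.045,.055),front_far=(-.1,.055)).items():
  g=H+dx*bx+dz*z-.03*by; print(nm,g,rel(g,R), np.linalg.norm(g[:2]))
print(proj(manip.calibration('scene'),H),manip.get_obs()['joint_pos'])
E
```

```text
clock: 12.7
position: [0.4756, -0.2156, 0.14]
ee_rot: [0.941, 0.339, 0.0, 0.0]
ft_force: [-0.1, -1.2, 2.1]
grip_width: 0.082
grasp_force: 68.3
clock: 13.95
position: [0.4751, -0.2154, 0.2987]
ee_rot: [0.941, 0.339, -0.001, -0.001]
ft_force: [-0.7, 0.3, -3.8]
grip_width: 0.081
grasp_force: 68.5
[[ 0.4   0.33 -3.9 ]
 [-0.14 -0.79 -4.05]
 [-0.35 -0.9  -3.95]
 [ 0.28  0.07 -3.67]]
[(0.46, [310.2, 159.0, 327.6, 163.1])] [(0.75, [302.4, 159.3, 335.6, 206.8])]
[(0.61, [307.1, 194.4, 321.8, 207.1]), (0.34, [168.8, 185.3, 176.6, 225.5])] [(0.88, [303.5, 191.3, 328.2, 225.6])]
front [0.4182065  0.16472579 0.27      ] [ 1.000e-04  0.000e+00 -8.529e-01  1.981e-01 -3.296e-01  4.880e-02] 0.4494788775695725
front_far [0.36322655 0.16621061 0.27      ] [ 1.000e-04  0.000e+00 -8.529e-01  1.566e-01 -3.657e-01  4.880e-02] 0.3994489823596187
[[229.64422821 277.1750228 ]] [ 0.41396702  0.0795621  -0.08098096  1.61886639  0.0065051   1.44331102
 -0.54753389]
```

```bash
python3 -m jog '0 0 -.04 .008 -.015 .004 0; 0 0 -.1 .022 -.04 .01 0; 0 0 -.17 .04 -.068 .015 0; 0 0 -.24 .058 -.097 .02 0; 0 0 -.31 .076 -.126 .025 0; 0 0 -.38 .094 -.155 .03 0; 0 0 -.45 .11 -.184 .035 0; 0 0 -.52 .127 -.212 .04 0; 0 0 -.59 .143 -.238 .043 0; 0 0 -.66 .158 -.263 .046 0; 0 0 -.72 .17 -.283 .0488 0; 0 0 -.77 .18 -.3 .0488 0; 0 0 -.81 .188 -.313 .0488 0; 0 0 -.84 .195 -.323 .0488 0; 0 0 -.853 .198 -.3295 .0488 0; 0 0 -.853 .198 -.3295 .0488 0;  0 0 -.853 .198 -.3295 .0488 0'
python3 - <<'E'
from rel import *
o=manip.get_obs();print(o['ft_force'],o['joint_pos'])
b=manip.camera('scene');a=manip.camera('top')
cv2.imwrite('pics/f_s.png',b);cv2.imwrite('pics/f_t.png',a)
crop4([(a,140,170),(b,185,230),(a,140,215),(b,215,260)],'pics/z8.png')
E
```

```text
clock: 16.52
position: [0.4184, 0.164, 0.251]
ee_rot: [0.717, 0.697, -0.0, 0.0]
ft_force: [0.2, -1.2, -3.8]
grip_width: 0.077
grasp_force: 68.4
[ 0.19362269 -1.18350272 -3.82779636] [ 0.0350902  -0.04716323 -0.4888323   1.84457279 -0.0224395   1.33884218
 -0.47632084]
```

View pics/z8.png

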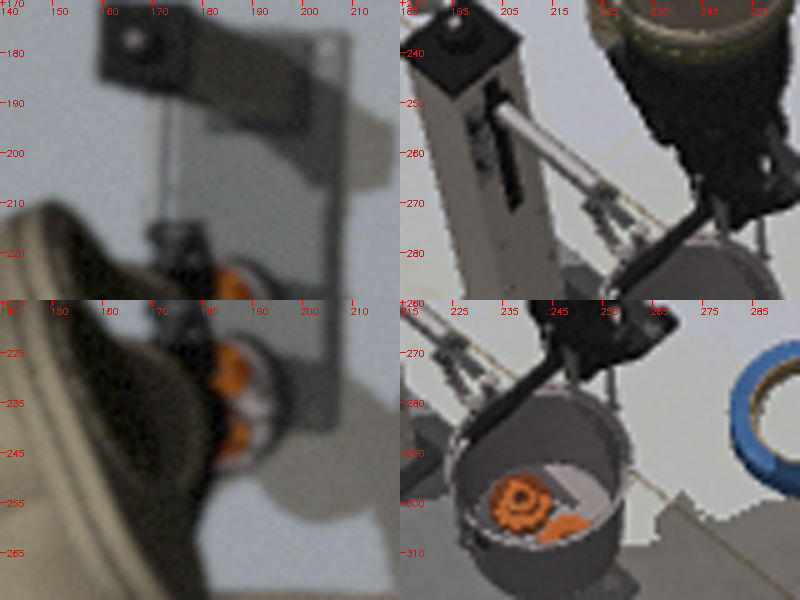

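The picture shows the sleeve from (228,287) to (247,268) in the scene view. The pail hangs upright in front of the hook, whose shank is at about (226,270), and both gears are inside. I check the sleeve's lengthwise offset numerically. I then find the hook's x by gently touching the shank with the sleeve.

Run:
```python
from rel import *
from scipy.optimize import least_squares
S=manip.calibration('scene');o=manip.get_obs()
yaw=-.027;bx=np.array([np.cos(yaw),np.sin(yaw),0]); by=np.array([-bx[1],bx[0],0]);z=np.array([0,0,1.])
g=o['position']+.019*z
for L in(.066,.072,.078): print(L,proj(S,g+L*by),proj(S,g))
# free fit of arm line y: arm centre in top image: column 173 at rows 190..210
T=manip.calibration('top')
for y in(.190,.194,.198): print(y,proj(T,[[.54,y,.258],[.49,y,.258]]).round(1),proj(S,[[.54,y,.258],[.48,y,.258]]).round(1))
im=cv2.imread('pics/top0.png').astype(int).sum(2)//3
for r in(192,196,200,204,208): print(r,im[r,164:182])
im=cv2.imread('pics/scene0.png').astype(int).sum(2)//3
for c in(210,214,218,222): print(c,im[244:272,c])
```

```text
0.066 [[229.81155445 285.37653573]] [[249.51932752 268.17103012]]
0.072 [[227.97338919 286.98131181]] [[249.51932752 268.17103012]]
0.078 [[226.12724682 288.59305215]] [[249.51932752 268.17103012]]
0.19 [[173.4 190.9]
 [173.  210.2]] [[208.  250.3]
 [224.7 263.5]]
0.194 [[171.9 190.9]
 [171.4 210.2]] [[206.9 251.3]
 [223.5 264.5]]
0.198 [[170.3 190.8]
 [169.9 210.2]] [[205.7 252.3]
 [222.4 265.5]]
192 [157 156 159 156 152 146 145 134 120 107 119 124 112 106  98  96  88  73]
196 [154 156 157 158 154 146 144 135 113 108 122 123 112 106 104 104  97  91]
200 [156 159 155 154 153 146 145 132 111 106 121 122 109 105 106 106 106 104]
204 [156 156 156 156 152 151 142 127 111 113 129 125 110 106 106 108 108 107]
208 [158 158 158 155 149 145 144 129 107 106 110 111 105 104 102 107 104 105]
210 [177 180 177 154 124 123 110  92  81  84 138 159 159 108  72  70  75  76
  76  76  76  76  77  78  78  79  80  78]
214 [172 172 172 172 171 171 172 172 171 168 170 172 136 130 153 162 132  70
 108 169 177 176 176 151 124 123 109  87]
218 [171 171 171 172 172 172 172 173 172 172 172 172 171 173 171 153 135 147
 167 148  86  81 162 173 168 168 168 168]
222 [171 172 172 171 170 172 173 170 171 172 172 171 173 172 172 170 171 174
 156 103 143 169 160  98  65 101  65  41]
```

```bash
python3 -m jog '0 0 0 -.001 .006 0 0; 0 0 0 -.002 .016 0 0; 0 0 0 -.003 .026 0 0; 0 0 0 -.003 .036 0 0; 0 0 0 -.003 .042 0 0; 0 0 0 -.003 .042 .004 0; 0 0 0 -.003 .042 .011 0; 0 0 0 -.003 .042 .016 0; 0 0 0 -.003 .042 .016 0; 0 0 0 -.003 .042 .016 0'
```

```text
clock: 17.88
position: [0.4601, 0.1605, 0.2352]
ee_rot: [0.717, 0.698, 0.0, 0.0]
ft_force: [-0.3, 0.0, -3.9]
grip_width: 0.082
grasp_force: 68.4
```

```bash
python3 -m jog '0 0 0 0 .002 0 0; 0 0 0 0 .004 0 0; 0 0 0 0 .004 0 0'; python3 -m jog '0 0 0 0 .001 0 0; 0 0 0 0 .002 0 0; 0 0 0 0 .002 0 0'
```

```text
clock: 18.25
position: [0.4643, 0.1603, 0.2351]
ee_rot: [0.717, 0.697, 0.0, 0.0]
ft_force: [0.2, -0.6, -4.9]
grip_width: 0.073
grasp_force: 68.4
clock: 18.62
position: [0.4661, 0.1603, 0.235]
ee_rot: [0.717, 0.697, -0.0, 0.0]
ft_force: [-0.9, 0.2, -5.0]
grip_width: 0.079
grasp_force: 68.4
```

```bash
python3 -m jog '0 0 0 0 .001 0 0; 0 0 0 0 .002 0 0; 0 0 0 0 .002 0 0'; python3 -m jog '0 0 0 0 .001 0 0; 0 0 0 0 .0015 0 0; 0 0 0 0 .0015 0 0'
```

```text
clock: 19.0
position: [0.4682, 0.1602, 0.235]
ee_rot: [0.717, 0.697, -0.0, 0.0]
ft_force: [0.7, -0.3, -4.2]
grip_width: 0.083
grasp_force: 68.4
clock: 19.38
position: [0.4696, 0.1602, 0.235]
ee_rot: [0.717, 0.697, -0.0, -0.0]
ft_force: [-0.3, 0.5, -4.0]
grip_width: 0.075
grasp_force: 68.4
```

```bash
python3 -m jog '0 0 0 0 .001 0 0; 0 0 0 0 .0015 0 0; 0 0 0 0 .0015 0 0'; python3 -m jog '0 0 0 0 .001 0 0; 0 0 0 0 .0015 0 0; 0 0 0 0 .0015 0 0'
```

```text
clock: 19.75
position: [0.4704, 0.1602, 0.2347]
ee_rot: [0.716, 0.698, -0.001, -0.0]
ft_force: [-5.6, -1.0, -3.5]
grip_width: 0.074
grasp_force: 68.6
clock: 20.12
position: [0.471, 0.1601, 0.2343]
ee_rot: [0.716, 0.698, -0.002, -0.001]
ft_force: [-10.0, -1.1, -3.5]
grip_width: 0.074
grasp_force: 69.0
```

Contact with the shank starts at TCP x ≈ 0.470, so the hook's origin lies at sleeve x ≈ 0.4635. That agrees with the camera fit. I go back to 3 mm in front of it.

```bash
python3 -m jog '0 0 0 0 -.006 0 0; 0 0 0 0 -.0117 0 0; 0 0 0 0 -.0117 0 0; 0 0 0 0 -.0117 0 0;0 0 0 0 -.0117 0 0'
python3 - <<'E'
from rel import *
F=[]
for k in range(6):
  manip.camera('top'); F.append(manip.get_obs()['ft_force'])
print(np.mean(F,0), manip.get_obs()['position'])
E
```

```text
clock: 20.75
position: [0.4611, 0.1604, 0.2351]
ee_rot: [0.717, 0.697, 0.0, 0.0]
ft_force: [-0.1, -0.1, -4.1]
grip_width: 0.08
grasp_force: 68.6
[-0.08744342  0.2847963  -3.87891597] [0.46092432 0.16046616 0.23499461]
```

```bash
python3 -m jog '0 0 0 0 -.0005 .003 0; 0 0 0 0 -.0005 .006 0; 0 0 0 0 -.0005 .009 0; 0 0 0 0 -.0005 .012 0; 0 0 0 0 -.0005 .015 0; 0 0 0 0 -.0005 .015 0'; python3 -m jog '0 0 0 0 0 .002 0; 0 0 0 0 0 .004 0; 0 0 0 0 0 .006 0; 0 0 0 0 0 .006 0'
```

```text
clock: 21.8
position: [0.4605, 0.1605, 0.2202]
ee_rot: [0.717, 0.697, 0.0, 0.0]
ft_force: [-1.3, -1.3, 2.1]
grip_width: 0.077
grasp_force: 69.1
clock: 22.3
position: [0.4606, 0.1605, 0.2142]
ee_rot: [0.717, 0.697, 0.0, 0.0]
ft_force: [-1.7, -1.6, 6.5]
grip_width: 0.076
grasp_force: 69.4
```

```bash
for i in 1; do python3 -m jog '0 0 0 0 0 .001 0; 0 0 0 0 0 .002 0; 0 0 0 0 0 .002 0'; done; python3 -c "
from workcell import manip
import numpy as np
F=[]
for k in range(4): manip.camera('top'); F.append(manip.get_obs()['ft_force'])
print(np.mean(F,0))"
```

```text
clock: 22.68
position: [0.4605, 0.1605, 0.2123]
ee_rot: [0.717, 0.697, 0.0, 0.0]
ft_force: [-2.0, -1.9, 6.6]
grip_width: 0.074
grasp_force: 69.5
[-2.15595666 -1.90450707  6.82818634]
```

```bash
python3 -m jog '0 0 0 0 0 .001 0; 0 0 0 0 0 .002 0; 0 0 0 0 0 .003 0; 0 0 0 0 0 .003 0';  python3 -m jog '0 0 0 0 0 .001 0; 0 0 0 0 0 .002 0; 0 0 0 0 0 .003 0; 0 0 0 0 0 .003 0'
```

```text
clock: 23.38
position: [0.4604, 0.1604, 0.2093]
ee_rot: [0.717, 0.697, 0.0, 0.0]
ft_force: [-2.7, -2.2, 7.4]
grip_width: 0.075
grasp_force: 69.7
clock: 23.88
position: [0.4605, 0.1605, 0.2064]
ee_rot: [0.717, 0.697, 0.0, 0.0]
ft_force: [-3.8, -2.5, 8.0]
grip_width: 0.078
grasp_force: 69.7
```

```bash
python3 -m jog '0 0 0 0 -.0007 .001 0; 0 0 0 0 -.0015 .002 0; 0 0 0 0 -.0015 .003 0; 0 0 0 0 -.0015 .003 0';  python3 -m jog '0 0 0 0 0 .001 0; 0 0 0 0 0 .002 0; 0 0 0 0 0 .003 0; 0 0 0 0 0 .003 0'
```

```text
clock: 24.38
position: [0.4602, 0.1605, 0.2041]
ee_rot: [0.717, 0.697, 0.001, 0.001]
ft_force: [1.2, -2.6, 8.9]
grip_width: 0.076
grasp_force: 69.9
clock: 24.88
position: [0.4601, 0.1607, 0.2011]
ee_rot: [0.717, 0.697, 0.001, 0.001]
ft_force: [0.5, -3.0, 9.1]
grip_width: 0.075
grasp_force: 70.0
```

```bash
python3 -m jog '0 0 0 0 0 .001 0; 0 0 0 0 0 .002 0; 0 0 0 0 0 .003 0; 0 0 0 0 0 .003 0';  python3 -m jog '0 0 0 0 0 .001 0; 0 0 0 0 0 .002 0; 0 0 0 0 0 .003 0; 0 0 0 0 0 .003 0'
```

```text
clock: 25.38
position: [0.4592, 0.1611, 0.1977]
ee_rot: [0.716, 0.698, 0.001, 0.0]
ft_force: [-2.5, 0.3, 8.1]
grip_width: 0.074
grasp_force: 69.8
clock: 25.88
position: [0.4598, 0.1606, 0.1939]
ee_rot: [0.717, 0.697, 0.001, 0.0]
ft_force: [5.5, 1.1, -1.8]
grip_width: 0.074
grasp_force: 69.0
```

The force dropped, so the sleeve is through the latch. I check the sleeve's tilt and the hook's height numerically.

```bash
cat > chk.py <<'E'
from rel import *
S=manip.calibration('scene');o=manip.get_obs()
F=[]
for k in range(4): b=manip.camera('scene');F.append(manip.get_obs()['ft_force'])
print('F',np.mean(F,0).round(2),'T',np.round(manip.get_obs()['torque'],2))
a=manip.camera('top')
n=len(__import__('os').listdir('pics'));cv2.imwrite(f'pics/c{n}_s.png',b);cv2.imwrite(f'pics/c{n}_t.png',a)
by=np.array([.027,1,0]);g=o['position']+[0,0,.0185]
gr=b.astype(int).sum(2)//3
for L in(.045,.05,.055,.06,.065,.068,.07,.072,.074,.078):
    p=proj(S,g+L*by)[0]; c=int(round(p[0])); r=int(round(p[1])); print(L,p.round(1),'rows',r-9,gr[r-9:r+10,c])
for t in('pail','bail_grip','hook','latch','gear_a'):
    for d in manip.outline_of('scene',t)[:2]:
        m=d['mask'];ys,xs=np.nonzero(m);print(t,d['confidence'],d['bbox'],xs.mean().round(1),ys.mean().round(1))
E
python3 chk.py
```

```text
F [ 4.98  1.59 -1.75] T [ 0.28 -1.   -0.13]
0.045 [227.2 281.5] rows 273 [ 77 110 186 140  85  82  68  32  29  24  18  37  62  62  61  63  60  61
  60]
0.05 [225.7 282.8] rows 274 [116  92  78  66  99 101  58  30  26  20  19  49  60  62  62  61  62  61
  60]
0.055 [224.2 284. ] rows 275 [ 61 108 174 179 186 155 104  57  30  29  19  31  60  62  59  59  58  60
  59]
0.06 [222.8 285.3] rows 276 [181 184 181 183 183 165  99  34  31  23  20  40  59  58  59  58  56  58
  58]
0.065 [221.3 286.6] rows 278 [180 181 185 163 123 114  47  26  27  25  18  37  55  56  58  55  53  54
  53]
0.068 [220.4 287.3] rows 278 [181 184 146 105 120  90 132  54  26  25  20  11  53  55  54  54  54  53
  52]
0.07 [219.8 287.8] rows 279 [184 146 105 120  90 132  54  26  25  20  11  53  55  54  54  54  53  52
  51]
0.072 [219.3 288.4] rows 279 [187 124 116 121  73  89 124  72  29  60 104  53  50  52  49  51  50  50
  48]
0.074 [218.7 288.9] rows 280 [124 116 121  73  89 124  72  29  60 104  53  50  52  49  51  50  50  48
  47]
0.078 [217.5 289.9] rows 281 [122 123  92  68  74  85  93 117 125 119 122  97  69  80  81  60  57  58
  60]
pail 0.83 [215.8, 271.2, 253.3, 320.5] 234.1 297.2
bail_grip 0.7 [224.1, 280.3, 232.0, 287.8] 225.0 282.9
hook 0.68 [201.5, 250.3, 232.9, 282.5] 216.2 262.6
hook 0.48 [282.9, 268.4, 315.3, 298.3] 297.9 283.4
gear_a 0.66 [223.4, 295.3, 239.1, 309.7] 230.7 301.5
```

```bash
cat > arm.py <<'E'
import glob,os,sys
from rel import *
S=manip.calibration('scene')
a=cv2.imread('pics/scene0.png');f=sorted(glob.glob('pics/c*_s.png'),key=os.path.getmtime)[-1];b=cv2.imread(f)
print(f,'px per 10mm z',(proj(S,[.51,.192,.245])-proj(S,[.51,.192,.255])).round(2))
# vertical shift of the arm strip by subpixel template match
for x0,y0,w,h in((211,249,10,18),(209,247,14,20),(213,252,8,16)):
    t=a[y0:y0+h,x0:x0+w]
    s=4; T=cv2.resize(t,None,fx=s,fy=s,interpolation=cv2.INTER_CUBIC)
    Wd=cv2.resize(b[y0-6:y0+h+16,x0-3:x0+w+3],None,fx=s,fy=s,interpolation=cv2.INTER_CUBIC)
    m=cv2.matchTemplate(Wd,T,cv2.TM_CCOEFF_NORMED);_,v,_,l=cv2.minMaxLoc(m);print('shift px',l[0]/s-3,l[1]/s-6,round(v,3))
E
python3 arm.py
```

```text
pics/c16_s.png px per 10mm z [[0.41 2.19]]
shift px 0.0 0.5 0.952
shift px -0.75 0.0 0.762
shift px 0.25 0.75 0.94
```

The arm has dropped only about 3 mm and the sleeve is level at z ≈ 0.212, so it is seated against the front lip. I relieve the sideways force, then lower until the balance carries the whole weight.

```bash
python3 -m jog '0 0 0 0 .001 0 0; 0 0 0 0 .002 0 0; 0 0 0 0 .003 0 0; 0 0 0 0 .003 .001 0; 0 0 0 0 .003 .002 0; 0 0 0 0 .003 .003 0; 0 0 0 0 .003 .003 0; 0 0 0 0 .003 .003 0'; python3 chk.py; python3 arm.py
```

```text
clock: 27.38
position: [0.4619, 0.1603, 0.1911]
ee_rot: [0.717, 0.697, -0.0, 0.0]
ft_force: [-2.5, -1.6, 0.6]
grip_width: 0.077
grasp_force: 69.0
F [-2.47 -0.98 -0.34] T [-0.2   0.45  0.11]
0.045 [226.8 281.5] rows 273 [ 72  91 184 138  95  79  55  27  29  20  15  51  62  63  61  62  61  61
  61]
0.05 [225.3 282.8] rows 274 [ 66  57  60  75 115 180 116  72  35  27  21  28  61  61  62  60  60  60
  59]
0.055 [223.8 284.1] rows 275 [ 56 113 177 180 186 157 107  58  32  27  23  30  61  60  61  60  58  58
  59]
0.06 [222.4 285.3] rows 276 [184 182 180 180 183 188 132  71  29  29  26  21  39  60  56  58  58  57
  56]
0.065 [220.9 286.6] rows 278 [181 181 185 163 122  99  58  31  28  28  15  35  57  55  56  57  56  53
  56]
0.068 [220.  287.3] rows 278 [181 184 147 105 120 104  95  56  30  28  21  17  41  54  55  54  53  54
  52]
0.07 [219.4 287.9] rows 279 [186 123 116 120  75  99 118  59  25  20  51  44  50  52  53  53  53  50
  51]
0.072 [218.9 288.4] rows 279 [186 123 116 120  75  99 118  59  25  20  51  44  50  52  53  53  53  50
  51]
0.074 [218.3 288.9] rows 280 [119 118 122  72  67  89  98  62  68 175 123  55  40  50  48  48  48  47
  44]
0.078 [217.1 289.9] rows 281 [121 123  92  68  74  82 109 128  95 101 116  93  51  58  58  52  59  60
  57]
pail 0.56 [215.4, 277.0, 247.6, 320.3] 234.2 298.0
bail_grip 0.66 [222.3, 280.6, 234.3, 292.0] 224.3 283.8
hook 0.74 [202.8, 247.1, 232.4, 283.1] 219.4 266.1
pics/c18_s.png px per 10mm z [[0.41 2.19]]
shift px 0.0 1.0 0.931
shift px -0.5 0.75 0.725
shift px 0.0 1.0 0.928
```

```bash
python3 -m jog '0 0 0 0 -.0005 .0003 0; 0 0 0 0 -.0007 .0005 0; 0 0 0 0 -.0007 .0005 0; 0 0 0 0 -.0007 .0005 0; 0 0 0 0 -.0007 .0005 0' 20; python3 -c "
from workcell import manip
import numpy as np
F=[]
for k in range(12): manip.camera('top'); F.append(manip.get_obs()['ft_force'])
print(np.mean(F,0))"
```

```text
clock: 28.5
position: [0.4615, 0.1604, 0.1907]
ee_rot: [0.717, 0.697, 0.0, 0.0]
ft_force: [1.9, -0.3, -0.7]
grip_width: 0.078
grasp_force: 69.0
[ 2.48610348 -1.27243584 -0.34423661]
```

```bash
python3 -m jog '0 0 0 0 .0004 .0003 0; 0 0 0 0 .0004 .0006 0; 0 0 0 0 .0004 .0006 0; 0 0 0 0 .0004 .0006 .02; 0 0 0 0 .0004 .0006 .02' 20; python3 -c "
from workcell import manip
import numpy as np
F=[]
for k in range(8): manip.camera('top'); F.append(manip.get_obs()['ft_force'])
print(np.mean(F,0),manip.get_obs()['grasp_force'])"
```

```text
clock: 29.72
position: [0.4614, 0.1605, 0.1899]
ee_rot: [0.717, 0.698, -0.0, -0.0]
ft_force: [0.3, -0.9, -1.0]
grip_width: 0.078
grasp_force: 69.0
[-0.55101327 -0.7728571   0.24241969] 69.03984904289246
```

```bash
python3 -m jog '0 0 0 0 0 0 .07; 0 0 0 0 0 0 .075; 0 0 0 0 0 0 .08; 0 0 0 0 0 0 .085;0 0 0 0 0 0 .09'; python3 -m jog '0 0 0 0 0 0 .095; 0 0 0 0 0 0 .1; 0 0 0 0 0 0 .105; 0 0 0 0 0 0 .11; 0 0 0 0 0 0 .115; 0 0 0 0 0 0 .12;0 0 0 0 0 0 .13;0 0 0 0 0 0 .14;0 0 0 0 0 0 .15;0 0 0 0 0 0 .17; 0 0 0 0 0 0 .2; 0 0 0 0 0 0 .2'
```

```text
clock: 30.75
position: [0.4616, 0.1605, 0.1899]
ee_rot: [0.717, 0.698, 0.0, 0.0]
ft_force: [-0.4, -1.0, 0.2]
grip_width: 0.095
grasp_force: 27.8
clock: 32.25
position: [0.4616, 0.1604, 0.1899]
ee_rot: [0.717, 0.697, -0.0, 0.0]
ft_force: [0.1, -0.3, -0.1]
grip_width: 0.201
grasp_force: 0.0
```

```bash
python3 chk.py | grep -v rows; python3 arm.py
```

```text
F [-0.01 -0.   -0.15] T [-0.04 -0.01  0.01]
  62]
  61]
  59]
  58]
  58]
  55]
  55]
  53]
  49]
  58]
pail 0.72 [203.1, 249.7, 231.3, 281.9] 219.6 266.1
pail 0.62 [216.0, 271.0, 250.4, 320.8] 233.2 299.7
bail_grip 0.62 [217.8, 273.3, 240.1, 301.9] 224.5 284.6
hook 0.71 [200.9, 249.6, 232.6, 283.3] 218.0 264.4
pics/c20_s.png px per 10mm z [[0.41 2.19]]
shift px 0.0 1.0 0.914
shift px -3.0 -1.0 0.7
shift px 0.25 1.25 0.926
```

```bash
python3 -m jog '0 0 0 0 0 0 .3; 0 0 0 0 0 -.005 .3; 0 0 0 0 0 -.015 .3; 0 0 0 0 0 -.03 .3; 0 0 0 0 0 -.055 .3; 0 0 0 0 0 -.085 .3; 0 0 0 0 0 -.11 .3; 0 0 0 0 0 -.11 .3; 0 0 0 -.03 -.02 -.11 .3; 0 0 0 -.08 -.04 -.11 .3; 0 0 0 -.13 -.06 -.11 .3; 0 0 0 -.17 -.06 -.11 .3; 0 0 0 -.2 -.06 -.11 .3;0 0 0 -.2 -.06 -.11 .3;0 0 0 -.2 -.06 -.11 .3;0 0 0 -.2 -.06 -.11 .3;0 0 0 -.2 -.06 -.11 .3;0 0 0 -.2 -.06 -.11 .3'; python3 arm.py >/dev/null
python3 - <<'E'
from rel import *
ims=[]
for k in range(2):
    ims.append((manip.camera('scene'),manip.camera('top')))
    if k==0:
        S=manip.calibration('scene');T=manip.calibration('top')
cv2.imwrite('pics/cfin_s.png',ims[1][0])
for n in('scene','top'):
  for t in('pail','bail_grip','hook','latch','gear_a','glue_bottle','tape_roll','caliper'):
    print(n,t,[(round(d['confidence'],2),np.round(d['bbox'],1).tolist()) for d in manip.outline_of(n,t)[:2]])
print('diff',np.abs(ims[0][0].astype(int)-ims[1][0])[240:330,200:260].mean())
H=np.array([.465,.192,.2086]);by=np.array([.027,1,0])
print('pred sleeve ends',proj(S,[H+.042*by,H-.042*by]).round(1),proj(T,[H+.042*by,H-.042*by]).round(1),'rim c',proj(S,H-[0,0,.078]).round(1),proj(T,H-[0,0,.078]).round(1))
b=ims[1][0].astype(int).sum(2)//3;p=proj(S,[H+.042*by,H-.042*by])
for r in range(262,296): print(r,' '.join('%3d'%v for v in b[r,214:256]))
E
python3 arm.py
```

```text
clock: 35.0
position: [0.3962, -0.0376, 0.2999]
ee_rot: [0.716, 0.698, -0.0, 0.0]
ft_force: [-0.1, -0.2, 0.7]
grip_width: 0.297
grasp_force: 0.0
scene pail [(0.83, [214.0, 270.3, 249.7, 322.7])]
scene bail_grip [(0.51, [218.4, 267.3, 248.5, 292.5])]
scene hook [(0.67, [203.1, 251.1, 233.5, 282.9]), (0.4, [216.2, 268.5, 248.2, 312.2])]
scene latch []
scene gear_a []
scene glue_bottle [(0.69, [223.7, 212.1, 240.5, 242.3]), (0.19, [203.3, 250.9, 233.3, 282.7])]
scene tape_roll [(0.74, [282.0, 266.0, 314.4, 299.2])]
scene caliper [(0.57, [344.4, 186.4, 404.2, 198.8]), (0.2, [282.3, 265.4, 317.1, 301.7])]
top pail [(0.56, [158.7, 205.1, 205.3, 239.1])]
top bail_grip [(0.65, [157.9, 221.4, 202.4, 227.2])]
top hook [(0.45, [169.2, 185.6, 176.8, 228.6])]
top latch [(0.71, [169.3, 187.3, 176.9, 230.1])]
top gear_a [(0.62, [182.5, 212.3, 195.1, 217.7])]
top glue_bottle [(0.53, [246.2, 139.3, 264.1, 162.2])]
top tape_roll [(0.6, [244.7, 227.2, 248.0, 231.1]), (0.4, [184.7, 211.1, 192.9, 217.8])]
top caliper [(0.72, [367.3, 199.7, 425.6, 263.7]), (0.45, [243.1, 225.5, 249.1, 233.3])]
diff 0.9080
[... 5396 characters left out ...]
9  61  72  73  71  71  70  66  54 114 125 150 173 171 170 170 172
293  83 121  88  55  47  52  53  55  56  58  57  57  60  60  63  63  61  66  68  67  60  60  61  62  61  59  59  75  73  73  70  71  68  54  94 123 154 172 172 170 171 171
294  76 119  84  44  50  51  53  55  56  57  57  59  60  59  60  63  62  67  68  70  70  61  62  61  60  59  58  59  75  74  73  71  67  52  86 125 145 176 172 171 171 171
295  56 117  71  42  47  53  52  55  56  57  57  58  60  61  60  60  62  62  68  69  70  69  61  58  60  61  60  59  59  58  72  71  68  46  67 116 129 175 172 172 172 170
pics/cfin_s.png px per 10mm z [[0.41 2.19]]
shift px 0.25 1.25 0.952
shift px 0.25 1.25 0.967
shift px 0.25 1.25 0.926
```

The pail hangs still. The sleeve ends at (219,288) and (243,269) match a seated sleeve. The arm has dropped about 5.7 mm, which fits the weight, and the bystanders have not moved. I hand in.

```bash
python3 -c "
from workcell import manip
print(manip.hand_in())"
```

```text
the job is handed in; nothing more can be done
None
```

I handed the job in with the pail hanging still on the balance by its bail grip, weighing about 0.39 kg (3.9 N); the verdict wasn't shown, and the latch looked shut but I couldn't measure it directly. While I was raising the bail, one push tipped the pail by roughly 0.2 rad (the limit is 0.6), and it settled back in place when I eased off.

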